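# Open the bench dust canister

### The arm

A 6-joint arm with a two-finger parallel gripper is mounted at the origin on the work surface. World frame = base frame: x ahead of the robot, y to its left, z up, the work surface at z = 0. Lengths are in m, angles in rad, forces in N, time in s.
With the tool pointing down it reaches from about 0.3 to 0.775 m from the base axis. Payload 14.6 kg.
Tool frame: the origin (TCP) lies on the mounting face of the last link; the fingertips stand 173 mm ahead of it and the grasp point (between the pads) lies r.pinch_z ahead of it (r.pinch_z is the distance from the TCP to the grasp point, in m); z points along the fingers, y is the direction in which the jaws open and shut (so a half turn about z gives the same grasp; the last joint's range is limited). The gripper opens to 85 mm and grips with 20 to 120 N. Pads are 22 mm wide; open, the fingers measure 114 mm over their backs; the gripper's body (76 mm by 85 mm) begins 54 mm behind the grasp point. The pads swing forward as they close: fully open they stand 13 mm farther back than shut.
Start: joints at [1.061, 0.3, 1.521, -0, 1.321, -0.067], TCP at [0.236, 0.497, 0.405] pointing down, gripper open.
Joint ranges: [-3.03, 3.03], [-0.79, 2.21], [0.23, 2.52], [-1.04, 4.18], [0, 3.07], [-2.55, 2.55]. Speed limits (rad/s): [2.22, 2.22, 2.57, 3.14, 3.14, 3.14].

### API

Orientations are given as a 3x3 rotation matrix whose columns are the frame's x, y, z axes.
In Python, from station import r, viewer gives the robot as it stands.
- The arm moves only by the tool play_rows, never from a script. Its argument "deltas" is a list of rows, each an object with "dp": the shift along the tool's x, y, z as a fraction of full scale, a list of three; "rot": the turn, a rotation vector about the tool's x, y, z as a fraction of full scale, a list of three. A call has 1 to 20 rows; each row is the pose to reach, as a shift and turn from the pose commanded when the call began, along the tool's axes at that moment; what a row does not reach only later rows make up. Full scale, the value 1, is 0.4 m for a shift and 90 degrees for a turn. A row lasts 1/10 s, in which the tool goes at most 50 mm and 8.59 degrees, less where a joint would pass 70% of its speed; a pose out of reach is approached as far as the arm can. A call with a number of a shift or a turn outside -1 to 1 is refused whole. A call with a gripper value outside its range is refused whole. "grip" is the finger opening in mm, from 0 to 85.4, set as the call begins (left out, the last holds). The fingers move at their own pace and stop on an object; "newtons" is the grip in N (left out, the last holds). Time passes only in rows, so rows that repeat a pose let the fingers close. It gives the time, the measured TCP pose, the force and the opening at its end, in the units of the state.
- r.state(): the state, without advancing time (a new reading comes with each control period).
- viewer.capture(name): name is "scene" or "top"; returns a dict with "color" (420x560x3 uint8, red, green, blue), "range_z" (420x560 float32, m along the optical axis (not along the pixel's ray), 0 where there is no reading), "mtx" (3x3 intrinsics, pixels), "k1" (the pictures are not rectified: a ray, as slopes to the right and down, at radius r is drawn at 1 + k1 r^2 times it, then the intrinsics apply), "R" (3x3) and "t" (3): a world point X has camera coordinates R X + t. Camera axes: x right, y down, z forward; pixel columns grow to the right and rows downward; lengths in m; the calibration is good to about 2 mm. A picture is of the moment at which its call begins.
- r.sign_off(): hands the job in, once; it reports no verdict.
The state is a dict: "t": time; "q": joint angles; "qvel": joint speeds; "joint_torque": joint torques, N m; "ee_pos": TCP position; "eef_rot": TCP orientation; "wrist_force": force on the tool from outside, world axes, zero at the start; "torque": the same for the moment, N m; "gripper_width": finger opening in m.
Only numpy, scipy, OpenCV 4.12 (cv2) and the standard library are available. Lean on these libraries where they do the work, as an engineer would, in place of code of your own. Each camera call takes 0.05 s, during which the arm holds its last target.

### The job

Open the dust canister on the bench: turn its lid anticlockwise (seen from above) until its two lugs stand in the slots of the rim, then lift the lid straight out. Set it down gently, handle up, on the middle of the flat plywood board beside the canister and let go of it. Leave everything else on the bench where it is.

Things in the scene. Friction and masses are not known exactly. Their poses are not given: they have to be found in the camera images.
- canister: Round grey steel dust canister, screwed to the bench, 148 mm in diameter, 124 mm tall. Origin at the centre of its underside, z up. The lid lies on an inner ledge 110 mm above the origin, inside a rim of inner radius 65.5 mm. An inlet pipe (52 mm in diameter at its collar, centre 55 mm up) points along +x to 123 mm from the axis.
- canister_mouth (a point): Centre of the canister's mouth, on its axis, 124 mm up, same axes. A steel flange (118 to 124 mm up, inward to radius 53 mm) covers the rim but for two slots, each 60 degrees wide, centred on the canister's +x and -x axes. Under it, end stops halt a lid turned anticlockwise (from above) about 6 degrees past the slot centres, and one turned clockwise when it is about a quarter turn from them.
- lid: Loose aluminium bayonet lid, 0.25 to 0.5 kg. Disc 100 mm in diameter, 6 mm thick; two lugs 34 mm wide, 6 mm thick, on its +x and -x axes, reach 60 mm from the axis; boss 92 mm in diameter tops out 15 mm above the underside. Origin: centre of the underside, z up. Starts on the ledge 40 to 70 degrees clockwise of the slots. Lifts out when its x axis is within 6 degrees of the canister's, either way round.
- lid_grip (a point): Centre of the lid's handle: one upright straight black bar on the boss, 140 mm long along the lid's x axis (it points at the lugs), 16 mm thick, its top 55 mm above the underside; its ends overhang the flange, 7 mm clear of it. The point is on the lid's axis, 38 mm above its underside, 17 mm below the bar's top; lid's axes. The lid turns easily (waxed, no spring, 3 mm sideways play): push the bar near one end or grip it across.
- board: Square plywood board with a batten, a bench hook, fixed to the bench. Free flat area 217 mm (x) by 220 mm (y), 18 mm thick; along its +x edge runs a batten 18 mm wide that stands 18 mm above the flat, its near face 107 mm from the centre. Origin on the underside below the middle of the flat area, z up.
- board_mid (a point): Middle of the board's flat top, 18 mm above the bench; same axes as the board.
- screwdriver: Bystander: wood-handled screwdriver, 190 mm long along its x axis, lying loose on the bench between canister and board; about 30 mm tall.
- offcut: Bystander: loose dark wooden block 110 x 55 x 30 mm. Origin under its centre.
- tape: Bystander: roll of tape lying flat, 84 mm in diameter, 24 mm tall. Origin under its centre.
- glue: Bystander: white glue bottle standing at the back, 68 mm in diameter, 190 mm tall. Origin under its centre.
- jar: Bystander: white jar with a plain round steel lid, at the back, 96 mm in diameter, 110 mm tall. Origin under its centre.
- clamp: Bystander: F-shaped bar clamp lying on the right of the bench, about 290 mm long and 120 mm wide, 25 mm thick.
- mallet: Bystander: wooden mallet lying on the left of the bench, 260 mm long, head 120 mm wide and 60 mm tall.
Things that resemble listed ones, but are neither listed nor needed, are in the scene too. What is shaped like the lid but purple or red is not meant.

How it is judged:
By the outcome, as a careful person would: the job done as asked, in the order asked, and still so for the second after the job is handed in, with the robot touching nothing.
It also fails if it takes over 64 s, if anything falls off the work surface, if the arm or the gripper's body presses on something with over 40 N, if the wrist force passes 120 N, or if a joint passes its speed limit or range.

## Working session

There is one attempt and no reset: what is moved stays moved. The work goes in short steps, Python scripts to look and compute and a tool call to move; the robot and the scene stay as the last step left them, time stands still between calls to the robot, and variables do not carry over. Pictures are saved under pics/ and viewed, and the job is handed in when it is done.

Besides the shell and the picture viewer there is one more tool, called after "Emit:" as name(argument=value, ...) on one line, values as JSON. play_rows: Moves the arm, as the interface text tells. Its arguments: {"type":"object","properties":{"deltas":{"type":"array","items":{"type":"object","properties":{"dp":{"type":"array","items":{"type":"number"}},"rot":{"type":"array","items":{"type":"number"}}}}},"grip":{"type":"number"},"newtons":{"type":"number"}},"required":["deltas"]}

```bash
mkdir -p pics; ls; cat > h.py <<'E'
import numpy as np, cv2, pickle
from station import r, viewer
def cap(n):
    d=viewer.capture(n); pickle.dump(d,open(n+'.pkl','wb')); return d
def load(n): return pickle.load(open(n+'.pkl','rb'))
def save(d,f): cv2.imwrite(f,cv2.cvtColor(d['color'],cv2.COLOR_RGB2BGR))
def slopes(d,uv):
    uv=np.asarray(uv,float).reshape(-1,1,2)
    return cv2.undistortPoints(uv,d['mtx'],np.array([d['k1'],0,0,0.])).reshape(-1,2)
def depthpts(d,uv):
    uv=np.asarray(uv).reshape(-1,2); z=d['range_z'][uv[:,1].astype(int),uv[:,0].astype(int)]
    s=slopes(d,uv); P=np.c_[s*z[:,None],z]
    return (P-d['t'])@d['R']
def plane(d,uv,h):
    s=slopes(d,uv); D=np.c_[s,np.ones(len(s))]@d['R']; c=-d['R'].T@d['t']
    return c+D*((h-c[2])/D[:,2])[:,None]
E
python3 - <<'E'
from h import *
for n in('scene','top'):
    d=cap(n); save(d,f'pics/{n}0.png'); print(n,d['mtx'],d['k1'],-d['R'].T@d['t'])
print(r.state(), r.pinch_z)
E
```

```text
pics
scene [[434.64946014   0.         283.89655566]
 [  0.         434.64946014 205.98855333]
 [  0.           0.           1.        ]] 0.009214554305887503 [ 1.03428215 -0.84418862  0.81122572]
top [[399.58643532   0.         278.3414739 ]
 [  0.         399.58643532 204.89684199]
 [  0.           0.           1.        ]] 0.00413528378099476 [0.36884722 0.00432351 1.22210959]
{'t': 0.1, 'q': array([ 1.06140560e+00,  3.00411682e-01,  1.52151083e+00, -2.04483376e-05,
        1.32073906e+00, -6.65605360e-02]), 'qvel': array([ 0.00093382, -0.00096213,  0.0007413 , -0.00072079,  0.00039822,
        0.00061658]), 'joint_torque': array([ 8.30139761e-04, -5.44383180e+01, -3.62370086e+01, -1.04603532e-04,
        3.01624990e-03,  4.74027559e-05]), 'ee_pos': array([0.23564337, 0.49692888, 0.40418354]), 'eef_rot': array([[-9.03544710e-01,  4.28493528e-01, -5.03955342e-04],
       [ 4.28493821e-01,  9.03544219e-01, -9.42870389e-04],
       [ 5.13320769e-05, -1.06786730e-03, -9.99999429e-01]]), 'wrist_force': array([-0.09281011, -0.34323858,  0.02323687]), 'torque': array([-0.01610122, -0.05016553,  0.05199727]), 'gripper_width': 0.08567953683394904} 0.1547
```

View pics/scene0.png

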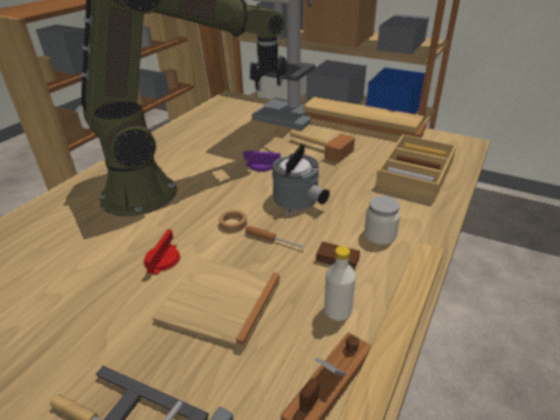

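View pics/top0.png

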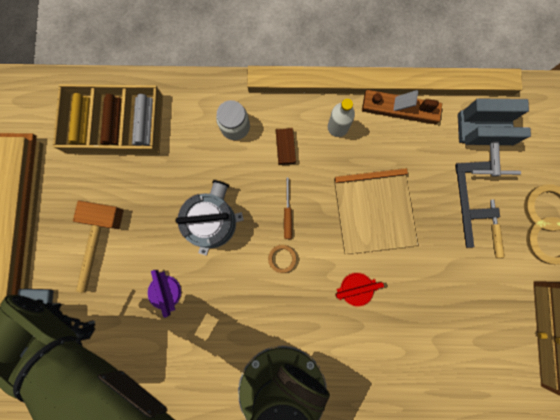

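The top picture shows the grey canister with black bar handle at (206,219) and its pipe at (220,187). The board is at (377,212), with its batten on the upper edge. There are three lid-like things: the purple one (163,293), the red one (357,290), and the silver lid with a black bar at (206,219). Only the silver one sits in a canister with a pipe, so I take that one and confirm it in a crop.

```bash
python3 - <<'E'
from h import *
t=load('top');s=load('scene')
a=t['color'][165:265,155:275];b=s['color'][130:220,255:345]
A=cv2.resize(a,None,fx=4,fy=4,interpolation=cv2.INTER_CUBIC)
B=cv2.resize(b,(400,400),interpolation=cv2.INTER_CUBIC)
im=np.hstack([A[:400,:400],B]); cv2.imwrite('pics/crop1.png',im[:,:,::-1])
E
```

```text
(no output)
```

View pics/crop1.png

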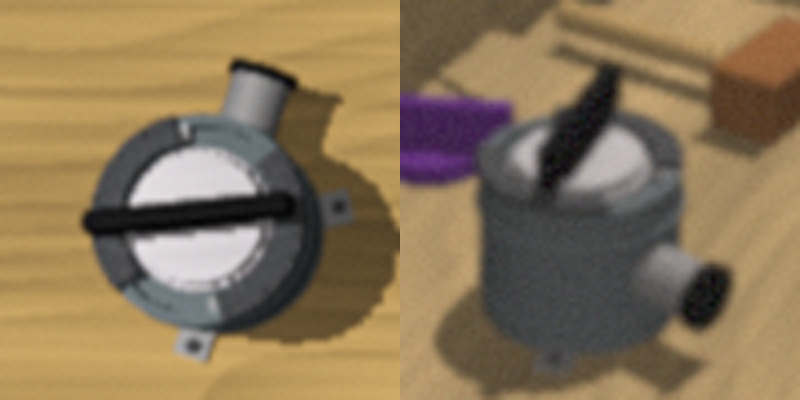

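The crop confirms it: a silver boss with a black bar inside the flange, slots on the pipe side and opposite. Next I measure.

```bash
cat > meas.py <<'E'
from h import *
def world(d):
    H,W=d['range_z'].shape; uu,vv=np.meshgrid(np.arange(W),np.arange(H))
    P=depthpts(d,np.c_[uu.ravel(),vv.ravel()]).reshape(H,W,3); P[d['range_z']==0]=np.nan; return P
def bar(d,box):
    x0,y0,x1,y1=box; m=np.zeros(d['color'].shape[:2],np.uint8)
    m[y0:y1,x0:x1]=(d['color'][y0:y1,x0:x1].max(2)<50)*255
    n,l,st,c=cv2.connectedComponentsWithStats(m,connectivity=8); i=1+np.argmax(st[1:,4]); return l==i
def ends(mask):
    v,u=np.nonzero(mask); return cv2.minAreaRect(np.c_[u,v].astype(np.float32))
E
python3 - <<'E'
from meas import *
t=load('top');s=load('scene')
T=world(t);S=world(s)
for n,d,P,box in(('top',t,T,(165,200,240,240)),('scene',s,S,(270,140,310,180))):
    m=bar(d,box); print(n,m.sum(),ends(m))
    z=P[m][:,2]; print(' z pct',np.nanpercentile(z,[5,50,90,97]).round(4))
    v,u=np.nonzero(m); q=P[m]; q=q[q[:,2]>0.145]; c=q.mean(0); 
    w,V=np.linalg.eigh(np.cov(q[:,:2].T)); print(' centroid',c.round(4),'dir deg',np.degrees(np.arctan2(V[1,1],V[0,1])), 'extent',np.ptp((q[:,:2]-c[:2])@V,axis=0))
    p=plane(d,np.c_[u,v],0.165)[:,:2]; w,V=np.linalg.eigh(np.cov(p.T)); k=(p-p.mean(0))@V
    mid=p.mean(0)+V@((k.max(0)+k.min(0))/2);print(' ray@.165 mid',mid,p.mean(0),np.degrees(np.arctan2(V[1,1],V[0,1])),np.ptp(k,axis=0))
# flange circle
for n,P,d in(('top',T,t),('scene',S,s)):
    c0=np.array([0.32,0.22])
    q=P[(abs(P[...,2]-0.124)<.006)]
    print(n,len(q),q[:,:2].mean(0))
print(T[220,207],T[187,220],T[212,377])
E
```

```text
top 500 ((206.86541748046875, 227.32693481445312), (31.18246841430664, 58.050376892089844), 78.69007110595703)
 z pct [0.0398 0.1578 0.1674 0.1691]
 centroid [0.4838 0.2232 0.1637] dir deg 96.6135173024959 extent [0.01427402 0.13789   ]
 ray@.165 mid [0.4755308  0.21218473] [0.47694515 0.19519648] 86.03222750809626 [0.08658233 0.157752  ]
scene 200 ((293.56378173828125, 160.1946563720703), (7.864626884460449, 34.080047607421875), 34.99201965332031)
 z pct [0.126  0.1525 0.1652 0.1665]
 centroid [0.491  0.2084 0.1578] dir deg 96.20473789788515 extent [0.00928805 0.13158992]
 ray@.165 mid [0.50277454 0.18387087] [0.50261843 0.18357941] 101.18428111436019 [0.02913691 0.19469495]
top 2620 [ 0.61730801 -0.13928041]
scene 1669 [0.43232996 0.42659629]
[0.48047613 0.21124015 0.14829741] [0.58559207 0.19144889 0.07543547] [ 0.52713232 -0.27862758  0.01711633]
```

```bash
python3 - <<'E'
from meas import *
from scipy.optimize import least_squares
def circ(p):
    f=lambda x:np.hypot(*(p-x[:2]).T)-x[2]
    s=least_squares(f,[*p.mean(0),.07],loss='soft_l1',f_scale=.001); return s.x, np.abs(f(s.x)).mean()
t=load('top');s=load('scene')
T=world(t);S=world(s)
for n,P,d in(('top',T,t),('scene',S,s)):
    near=np.hypot(P[...,0]-.48,P[...,1]-.215)<.1
    m=near&(P[...,2]>.116)&(P[...,2]<.130)
    print(n,'flange z',np.median(P[m][:,2]),m.sum())
    # all points above .112 -> outer silhouette (bar excluded): hull
    if n=='top':
        mm=(near&(P[...,2]>.112)&(P[...,2]<.135)).astype(np.uint8)
        cs,_=cv2.findContours(mm,cv2.RETR_EXTERNAL,cv2.CHAIN_APPROX_NONE); c=max(cs,key=len)[:,0,:]
        print('outer circle',circ(plane(d,c,.124)[:,:2]))
    b=near&(P[...,2]>.145)
    # boss white: centre
    bb=near&(d['color'].min(2)>140)&(P[...,2]>.115)&(P[...,2]<.135); print('boss z',np.median(P[bb][:,2]))
    c=cv2.findContours(bb.astype(np.uint8),cv2.RETR_EXTERNAL,cv2.CHAIN_APPROX_NONE)[0]; c=cv2.convexHull(np.concatenate(c))[:,0,:]
    print('boss',circ(plane(d,c,.125)[:,:2]))
    # side wall points radial fit
    w=near&(P[...,2]>.02)&(P[...,2]<.11)
    # pipe
    pp=(np.hypot(P[...,0]-.48,P[...,1]-.215)>.082)&(np.hypot(P[...,0]-.48,P[...,1]-.215)<.135)&(P[...,2]>.045)&(P[...,2]<.1)&(P[...,0]>.53)
    q=P[pp]; 
    if len(q)>10:
        print('pipe n',len(q),q.mean(0),'zmax',q[:,2].max())
        k=(np.hypot(P[...,0]-.48,P[...,1]-.215)<.2)&(P[...,0]>.54)&(P[...,2]>.065)&(P[...,2]<.1);print(P[k].mean(0))
# board
for n,P,d in(('top',T,t),):
    hsv=0
    m=(P[...,2]>.012)&(P[...,2]<.024)&(abs(P[...,0]-.53)<.2)&(abs(P[...,1]+.28)<.2)
    mm=cv2.morphologyEx(m.astype(np.uint8),cv2.MORPH_OPEN,np.ones((5,5)))
    c=max(cv2.findContours(mm,cv2.RETR_EXTERNAL,cv2.CHAIN_APPROX_NONE)[0],key=cv2.contourArea)[:,0,:]
    p=plane(d,c,.018)[:,:2]; print('board',cv2.minAreaRect((p*1000).astype(np.float32)), np.median(P[mm>0][:,2]))
    m=(P[...,2]>.028)&(P[...,2]<.05)&(abs(P[...,0]-.65)<.05)&(abs(P[...,1]+.28)<.17); q=P[m]; print('batten',q.mean(0),cv2.minAreaRect((q[:,:2]*1000).astype(np.float32)))
m=(P[...,2]>.012)
m=(S[...,2]>.013)&(S[...,2]<.023)&(abs(S[...,0]-.53)<.09)&(abs(S[...,1]+.28)<.09); print('board z scene',np.median(S[m][:,2]))
E
```

```text
top flange z 0.12509973956622544 1525
outer circle (array([0.48576645, 0.22362381, 0.07153094]), np.float64(0.014664090048137606))
boss z 0.12567651007209685
boss (array([0.48586163, 0.22316352, 0.04892605]), np.float64(0.002897867946634549))
pipe n 239 [0.58387271 0.19446074 0.0738835 ] zmax 0.08601709388072706
[0.5828424  0.19523647 0.07571057]
scene flange z 0.12418579512236264 658
boss z 0.12517627220160954
boss (array([0.48617337, 0.22111745, 0.04551252]), np.float64(0.0014061574628357408))
pipe n 237 [0.58572334 0.18737506 0.06554957] zmax 0.09225066389076182
[0.56745839 0.19625337 0.07875162]
board ((523.5071411132812, -273.98736572265625), (218.44432067871094, 220.04342651367188), 7.8531494140625) 0.018836796236295222
batten [ 0.6380027  -0.25690247  0.03646809] ((638.9729614257812, -258.458740234375), (19.032459259033203, 220.87948608398438), 7.861102104187012)
board z scene 0.016830854775064397
```

```bash
python3 - <<'E'
from meas import *
t=load('top');s=load('scene')
T=world(t);S=world(s)
def mask(d,P):
    return (np.hypot(P[...,0]-.485,P[...,1]-.223)<.08)&(P[...,2]>.14)&(d['color'].max(2)<90)
def tri(u1,u2):
    A=np.vstack([t['R'],s['R']]);
    X=cv2.triangulatePoints(np.c_[t['R'],t['t']],np.c_[s['R'],s['t']],slopes(t,u1).T,slopes(s,u2).T); return (X[:3]/X[3]).T
E={}
for n,d,P in(('t',t,T),('s',s,S)):
    m=mask(d,P); m=cv2.morphologyEx(m.astype(np.uint8),cv2.MORPH_CLOSE,np.ones((3,3)))>0
    v,u=np.nonzero(m); q=np.c_[u,v].astype(float); c=q.mean(0); w,V=np.linalg.eigh(np.cov(q.T)); k=(q-c)@V[:,1]
    e=[c+V[:,1]*k.min(),c+V[:,1]*k.max()]; e.sort(key=lambda x:x[0]); E[n]=np.array(e); print(n,m.sum(),E[n].round(1),c)
    p=plane(d,q,.160)[:,:2]; c=(p.max(0)+p.min(0))/2; w,V=np.linalg.eigh(np.cov(p.T)); print(c,p.mean(0),np.degrees(np.arctan2(V[1,1],V[0,1])),np.ptp((p-c)@V,axis=0))
X=tri(E['t'],E['s']);Y=tri(E['t'],E['s'][::-1]); print(X.round(4),Y.round(4))
# pipe silhouette top: depth mask
ax=np.array([.4855,.223]); rr=np.hypot(T[...,0]-ax[0],T[...,1]-ax[1])
m=(T[...,2]>.02)&(rr>.085)&(rr<.135)&(T[...,0]>.53)
v,u=np.nonzero(m); p=plane(t,np.c_[u,v],.055)[:,:2]-ax
r_=np.hypot(*p.T); a=np.degrees(np.arctan2(p[:,1],p[:,0]))
for lo,hi in((.095,.105),(.105,.115),(.115,.123)):
    k=(r_>lo)&(r_<hi); print(lo,k.sum(),a[k].min(),a[k].max(),(a[k].min()+a[k].max())/2)
# flange/slots: image depth ring r 54..60, depth per angle
m=(np.hypot(*(T[...,:2]-ax).transpose(2,0,1))<.0600)&(np.hypot(*(T[...,:2]-ax).transpose(2,0,1))>.054)&(T[...,2]<.14)
q=T[m]; a=np.degrees(np.arctan2(q[:,1]-ax[1],q[:,0]-ax[0]))
for k in range(-180,180,10):
    i=(a>=k)&(a<k+10); print(k, (q[i,2].mean()*1000).round(1) if i.any() else None,end='; ')
E
```

```text
t 333 [[175.8 220.4]
 [228.1 215.1]] [202.02102102 217.75675676]
[0.48578594 0.22272444] [0.4850766  0.22260073] 96.67762662838629 [0.0188301  0.14038482]
s 204 [[285.9 169.9]
 [303.3 144.5]] [294.55882353 157.2254902 ]
[0.49029836 0.20996056] [0.49202751 0.20642876] 99.82479476933977 [0.0313961  0.17218361]
[[0.4555 0.2932 0.0717]
 [0.512  0.1597 0.2235]] [[0.4777 0.2932 0.1595]
 [0.4927 0.1535 0.143 ]]
0.095 51 -26.96110003076401 -0.9681630223510377 -13.964631526557524
0.105 47 -26.003412649534273 -2.281019985613891 -14.142216317574082
0.115 47 -26.51392811396732 -1.6987023483823882 -14.106315231174854
-180 114.3; -170 124.2; -160 125.3; -150 125.2; -140 125.6; -130 125.2; -120 125.2; -110 127.1; -100 126.1; -90 125.1; -80 None; -70 126.8; -60 124.9; -50 123.5; -40 112.1; -30 111.2; -20 111.9; -10 111.9; 0 111.5; 10 119.7; 20 121.7; 30 122.5; 40 122.2; 50 121.0; 60 122.0; 70 122.7; 80 None; 90 None; 100 127.9; 110 121.0; 120 123.9; 130 115.7; 140 110.5; 150 111.7; 160 110.8; 170 110.1;
```

Emit:
play_rows(deltas=[{"dp": [-0.43,-0.176,0],"rot": [0,0,0.32]},{"dp": [-0.857,-0.3515,0],"rot": [0,0,0.6456]},{"dp": [-0.857,-0.3515,0],"rot": [0,0,0.6456]},{"dp": [-0.857,-0.3515,0],"rot": [0,0,0.6456]},{"dp": [-0.857,-0.3515,0],"rot": [0,0,0.6456]},{"dp": [-0.857,-0.3515,0],"rot": [0,0,0.6456]},{"dp": [-0.857,-0.3515,0],"rot": [0,0,0.6456]},{"dp": [-0.857,-0.3515,0],"rot": [0,0,0.6456]},{"dp": [-0.857,-0.3515,0],"rot": [0,0,0.6456]},{"dp": [-0.857,-0.3515,0],"rot": [0,0,0.6456]},{"dp": [-0.857,-0.3515,0],"rot": [0,0,0.6456]},{"dp": [-0.857,-0.3515,0],"rot": [0,0,0.6456]},{"dp": [-0.857,-0.3515,0],"rot": [0,0,0.6456]},{"dp": [-0.857,-0.3515,0],"rot": [0,0,0.6456]}], grip=85, newtons=40)

```text
t: 1.5
ee_pos: [0.4849, 0.2234, 0.4047]
eef_rot: [[-0.114, 0.993, 0.0], [0.993, 0.114, 0.0], [0.0, 0.0, -1.0]]
wrist_force: [0.0, 0.1, 1.3]
gripper_width: 0.0844
```

Emit:
play_rows(deltas=[{"dp": [0,0,0.06]},{"dp": [0,0,0.12]},{"dp": [0,0,0.16]},{"dp": [0,0,0.19]},{"dp": [0,0,0.22]},{"dp": [0,0,0.235]},{"dp": [0,0,0.245]},{"dp": [0,0,0.245]},{"dp": [0,0,0.245]}], grip=50)

```text
invalid input
```

```bash
python3 - <<'E'
from h import *
d=cap('top');s=cap('scene')
A=cv2.resize(d['color'][150:280,140:270],(400,400),interpolation=cv2.INTER_CUBIC)
B=cv2.resize(s['color'][90:220,235:365],(400,400),interpolation=cv2.INTER_CUBIC)
cv2.imwrite('pics/c2.png',np.hstack([A,B])[:,:,::-1])
E
```

```text
(no output)
```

View pics/c2.png

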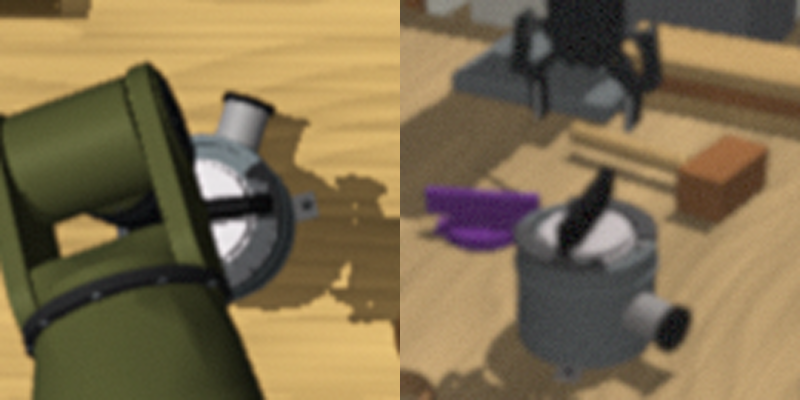

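The call was refused because "rot" is required. The picture shows the fingers, at about (585,90) in the right-hand crop, still above the bar at (590,210), with the jaws across it.

Emit:
play_rows(deltas=[{"dp": [0,0,0.06],"rot": [0,0,0]},{"dp": [0,0,0.12],"rot": [0,0,0]},{"dp": [0,0,0.16],"rot": [0,0,0]},{"dp": [0,0,0.19],"rot": [0,0,0]},{"dp": [0,0,0.22],"rot": [0,0,0]},{"dp": [0,0,0.235],"rot": [0,0,0]},{"dp": [0,0,0.245],"rot": [0,0,0]},{"dp": [0,0,0.245],"rot": [0,0,0]},{"dp": [0,0,0.245],"rot": [0,0,0]}], grip=50)

```text
t: 2.5
ee_pos: [0.4852, 0.2231, 0.3072]
eef_rot: [[-0.114, 0.994, 0.001], [0.994, 0.114, 0.0], [0.0, 0.001, -1.0]]
wrist_force: [1.0, -0.0, 0.0]
gripper_width: 0.0502
```

```bash
python3 - <<'E'
from h import *
d=cap('top');s=cap('scene')
A=cv2.resize(d['color'][150:280,140:270],(400,400),interpolation=cv2.INTER_CUBIC)
B=cv2.resize(s['color'][110:210,245:345],(400,400),interpolation=cv2.INTER_CUBIC)
cv2.imwrite('pics/c3.png',np.hstack([A,B])[:,:,::-1])
E
```

```text
(no output)
```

View pics/c3.png

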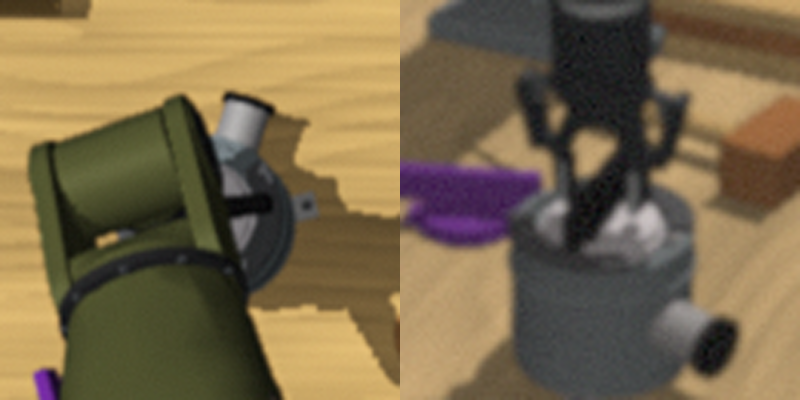

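The fingers straddle the bar, at (565,185) and (635,185). I'll close on it.

Emit:
play_rows(deltas=[{"dp": [0,0,0],"rot": [0,0,0]},{"dp": [0,0,0],"rot": [0,0,0]},{"dp": [0,0,0],"rot": [0,0,0]},{"dp": [0,0,0],"rot": [0,0,0]},{"dp": [0,0,0],"rot": [0,0,0]},{"dp": [0,0,0],"rot": [0,0,0]},{"dp": [0,0,0],"rot": [0,0,0]},{"dp": [0,0,0],"rot": [0,0,0]}], grip=5, newtons=50)

```text
t: 3.4
ee_pos: [0.4852, 0.223, 0.307]
eef_rot: [[-0.114, 0.994, 0.001], [0.994, 0.114, 0.0], [0.0, 0.001, -1.0]]
wrist_force: [-0.6, 0.4, 5.0]
gripper_width: 0.0152
```

Emit:
play_rows(deltas=[{"dp": [0,0,0],"rot": [0,0,-0.03]},{"dp": [0,0,0],"rot": [0,0,-0.08]},{"dp": [0,0,0],"rot": [0,0,-0.13]},{"dp": [0,0,0],"rot": [0,0,-0.18]},{"dp": [0,0,0],"rot": [0,0,-0.23]},{"dp": [0,0,0],"rot": [0,0,-0.28]},{"dp": [0,0,0],"rot": [0,0,-0.33]},{"dp": [0,0,0],"rot": [0,0,-0.38]},{"dp": [0,0,0],"rot": [0,0,-0.43]},{"dp": [0,0,0],"rot": [0,0,-0.48]},{"dp": [0,0,0],"rot": [0,0,-0.53]},{"dp": [0,0,0],"rot": [0,0,-0.58]},{"dp": [0,0,0],"rot": [0,0,-0.63]},{"dp": [0,0,0],"rot": [0,0,-0.68]},{"dp": [0,0,0],"rot": [0,0,-0.72]},{"dp": [0,0,0],"rot": [0,0,-0.75]},{"dp": [0,0,0],"rot": [0,0,-0.77]},{"dp": [0,0,0],"rot": [0,0,-0.77]},{"dp": [0,0,0],"rot": [0,0,-0.77]}])

```text
t: 5.3
ee_pos: [0.4852, 0.2231, 0.307]
eef_rot: [[-0.97, 0.245, 0.001], [0.245, 0.97, 0.0], [-0.001, 0.0, -1.0]]
wrist_force: [-0.1, 0.4, 5.4]
gripper_width: 0.0154
```

```bash
python3 - <<'E'
from h import *
d=cap('top');s=cap('scene');st=r.state();print(st['wrist_force'],st['torque'],st['q'])
A=cv2.resize(d['color'][150:280,140:270],(400,400),interpolation=cv2.INTER_CUBIC)
B=cv2.resize(s['color'][110:210,245:345],(400,400),interpolation=cv2.INTER_CUBIC)
cv2.imwrite('pics/c4.png',np.hstack([A,B])[:,:,::-1])
E
```

```text
[-0.33038309  0.41740045  5.37865786] [-0.03307392  0.00700317  0.17091505] [ 3.62379304e-01  3.66686513e-01  1.67334226e+00  1.36571879e-05
  1.10098613e+00 -9.61208398e-01]
```

View pics/c4.png

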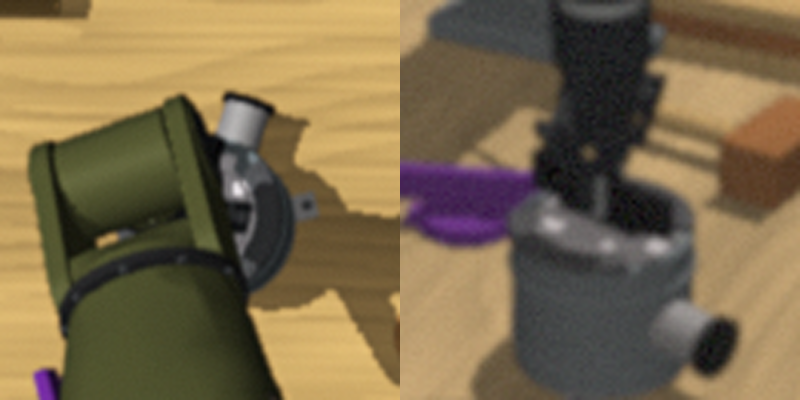

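The bar now lies along the pipe direction, from (560,170) to (660,215). I'll lift slowly and watch the force.

Emit:
play_rows(deltas=[{"dp": [0,0,-0.005],"rot": [0,0,0]},{"dp": [0,0,-0.01],"rot": [0,0,0]},{"dp": [0,0,-0.015],"rot": [0,0,0]},{"dp": [0,0,-0.02],"rot": [0,0,0]},{"dp": [0,0,-0.02],"rot": [0,0,0]}])

```text
t: 5.9
ee_pos: [0.4852, 0.223, 0.3149]
eef_rot: [[-0.97, 0.245, 0.0], [0.245, 0.97, 0.0], [-0.0, 0.0, -1.0]]
wrist_force: [0.8, 0.4, -3.4]
gripper_width: 0.015
```

The lid is 8 mm up and the wrist carries only its weight (3.4 N), so the lugs are in the slots. I'll continue straight up.

Emit:
play_rows(deltas=[{"dp": [0,0,-0.02],"rot": [0,0,0]},{"dp": [0,0,-0.04],"rot": [0,0,0]},{"dp": [0,0,-0.07],"rot": [0,0,0]},{"dp": [0,0,-0.11],"rot": [0,0,0]},{"dp": [0,0,-0.15],"rot": [0,0,0]},{"dp": [0,0,-0.19],"rot": [0,0,0]},{"dp": [0,0,-0.22],"rot": [0,0,0]},{"dp": [0,0,-0.24],"rot": [0,0,0]},{"dp": [0,0,-0.25],"rot": [0,0,0]},{"dp": [0,0,-0.25],"rot": [0,0,0]}])

```text
t: 6.9
ee_pos: [0.4851, 0.223, 0.4149]
eef_rot: [[-0.97, 0.245, 0.0], [0.245, 0.97, 0.0], [-0.0, 0.0, -1.0]]
wrist_force: [0.5, 0.9, -3.5]
gripper_width: 0.0153
```

```bash
python3 - <<'E'
from h import *
d=cap('top');s=cap('scene');st=r.state();print(st['wrist_force'],st['torque'],st['ee_pos'],st['eef_rot'])
A=cv2.resize(d['color'][150:280,140:270],(400,400),interpolation=cv2.INTER_CUBIC)
B=cv2.resize(s['color'][80:210,235:365],(400,400),interpolation=cv2.INTER_CUBIC)
cv2.imwrite('pics/c5.png',np.hstack([A,B])[:,:,::-1])
E
```

```text
[-0.20038147  0.46383271 -3.41060805] [-0.02373368  0.00226005  0.03758509] [0.48512    0.22301305 0.41411794] [[-9.69564651e-01  2.44833963e-01 -8.47443985e-04]
 [ 2.44834333e-01  9.69564860e-01 -3.63562320e-04]
 [ 7.32639505e-04 -5.59980557e-04 -9.99999575e-01]]
```

View pics/c5.png

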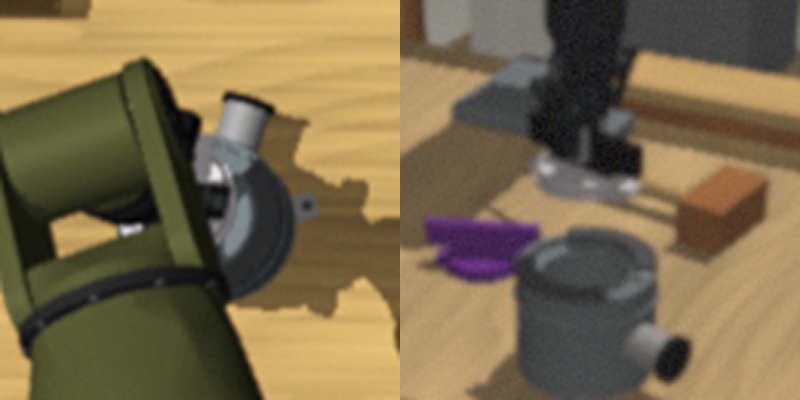

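The lid hangs level at (585,180) and the canister is empty. I'll carry it to the board in two legs.

Emit:
play_rows(deltas=[{"dp": [-0.015,-0.05,0],"rot": [0,0,0]},{"dp": [-0.04,-0.12,0],"rot": [0,0,0]},{"dp": [-0.07,-0.21,0],"rot": [0,0,0]},{"dp": [-0.1,-0.3,0],"rot": [0,0,0]},{"dp": [-0.133,-0.395,0],"rot": [0,0,0]},{"dp": [-0.163,-0.485,0],"rot": [0,0,0]},{"dp": [-0.185,-0.55,0],"rot": [0,0,0]},{"dp": [-0.1986,-0.5906,0],"rot": [0,0,0]},{"dp": [-0.1986,-0.5906,0],"rot": [0,0,0]}])

```text
t: 7.9
ee_pos: [0.5044, -0.0272, 0.414]
eef_rot: [[-0.969, 0.247, -0.001], [0.247, 0.969, -0.0], [0.001, -0.0, -1.0]]
wrist_force: [0.3, 0.3, -3.9]
gripper_width: 0.0152
```

Emit:
play_rows(deltas=[{"dp": [-0.015,-0.05,0],"rot": [0,0,0]},{"dp": [-0.04,-0.12,0],"rot": [0,0,0]},{"dp": [-0.07,-0.21,0],"rot": [0,0,0]},{"dp": [-0.1,-0.3,0],"rot": [0,0,0]},{"dp": [-0.133,-0.395,0],"rot": [0,0,0]},{"dp": [-0.163,-0.485,0],"rot": [0,0,0]},{"dp": [-0.185,-0.55,0],"rot": [0,0,0]},{"dp": [-0.1986,-0.5906,0],"rot": [0,0,0]},{"dp": [-0.1986,-0.5906,0],"rot": [0,0,0]},{"dp": [-0.1986,-0.5906,0],"rot": [0,0,0]},{"dp": [-0.1986,-0.5906,0],"rot": [0,0,0]}])

```text
t: 9.0
ee_pos: [0.5237, -0.2727, 0.4147]
eef_rot: [[-0.97, 0.244, -0.0], [0.244, 0.97, 0.0], [0.0, 0.0, -1.0]]
wrist_force: [1.0, 0.2, -3.6]
gripper_width: 0.0152
```

```bash
python3 - <<'E'
from h import *
d=cap('top');s=cap('scene');st=r.state();print(st['wrist_force'],st['ee_pos'],st['eef_rot'],st['q'])
A=cv2.resize(d['color'][150:290,310:450],(400,400),interpolation=cv2.INTER_CUBIC)
B=cv2.resize(s['color'][150:350,130:330],(400,400),interpolation=cv2.INTER_CUBIC)
cv2.imwrite('pics/c6.png',np.hstack([A,B])[:,:,::-1])
E
```

```text
[ 0.14621952  0.09987579 -2.87725395] [ 0.52368371 -0.27291341  0.41488452] [[-9.69868335e-01  2.43629587e-01  1.92365791e-04]
 [ 2.43629583e-01  9.69868354e-01 -4.42614257e-05]
 [-1.97352885e-04  3.93824201e-06 -9.99999981e-01]] [-5.42442899e-01  3.83499401e-01  1.38570073e+00  6.26281684e-05
  1.37220492e+00 -1.86714512e+00]
```

View pics/c6.png

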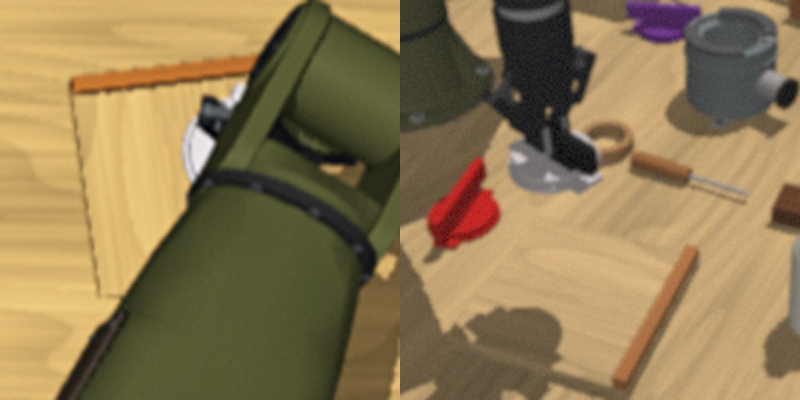

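```bash
python3 - <<'E'
from meas import *
for n in('top','scene'):
    d=load(n);P=world(d)
    near=(np.hypot(P[...,0]-.5237,P[...,1]+.273)<.075)
    m=near&(P[...,2]>.2)&(P[...,2]<.25)&(d['color'].min(2)>130)
    z=P[m][:,2]; print(n,m.sum(),np.percentile(z,[5,25,50,75,95]).round(4), (P[m].max(0)+P[m].min(0))/2)
E
```

```text
top 177 [0.2205 0.2247 0.2305 0.2331 0.235 ] [ 0.54259154 -0.24927995  0.22716013]
scene 161 [0.2219 0.225  0.2321 0.2333 0.2345] [ 0.52911728 -0.27018283  0.2282142 ]
```

The boss top is at 0.233 in both views, as predicted, so the lid hasn't slipped. Contact is expected at TCP z of about 0.215.

Emit:
play_rows(deltas=[{"dp": [0,0,0.03],"rot": [0,0,0]},{"dp": [0,0,0.08],"rot": [0,0,0]},{"dp": [0,0,0.14],"rot": [0,0,0]},{"dp": [0,0,0.2],"rot": [0,0,0]},{"dp": [0,0,0.26],"rot": [0,0,0]},{"dp": [0,0,0.32],"rot": [0,0,0]},{"dp": [0,0,0.37],"rot": [0,0,0]},{"dp": [0,0,0.41],"rot": [0,0,0]},{"dp": [0,0,0.44],"rot": [0,0,0]},{"dp": [0,0,0.46],"rot": [0,0,0]},{"dp": [0,0,0.475],"rot": [0,0,0]},{"dp": [0,0,0.483],"rot": [0,0,0]},{"dp": [0,0,0.483],"rot": [0,0,0]},{"dp": [0,0,0.483],"rot": [0,0,0]}])

```text
t: 10.5
ee_pos: [0.5236, -0.274, 0.222]
eef_rot: [[-0.97, 0.245, 0.001], [0.245, 0.97, -0.0], [-0.001, -0.0, -1.0]]
wrist_force: [-1.1, 0.4, -2.8]
gripper_width: 0.0155
```

Emit:
play_rows(deltas=[{"dp": [0,0,0.0025],"rot": [0,0,0]},{"dp": [0,0,0.005],"rot": [0,0,0]},{"dp": [0,0,0.0075],"rot": [0,0,0]},{"dp": [0,0,0.0075],"rot": [0,0,0]}])

```text
t: 10.9
ee_pos: [0.5235, -0.274, 0.2184]
eef_rot: [[-0.97, 0.245, -0.0], [0.245, 0.97, 0.0], [0.0, 0.0, -1.0]]
wrist_force: [0.5, 0.7, -3.8]
gripper_width: 0.0156
```

Emit:
play_rows(deltas=[{"dp": [0,0,0.0025],"rot": [0,0,0]},{"dp": [0,0,0.005],"rot": [0,0,0]},{"dp": [0,0,0.005],"rot": [0,0,0]},{"dp": [0,0,0.005],"rot": [0,0,0]}])

```text
t: 11.3
ee_pos: [0.5235, -0.274, 0.2165]
eef_rot: [[-0.97, 0.245, -0.0], [0.245, 0.97, 0.0], [0.0, -0.0, -1.0]]
wrist_force: [-0.6, -1.1, -3.8]
gripper_width: 0.0157
```

Emit:
play_rows(deltas=[{"dp": [0,0,0.00125],"rot": [0,0,0]},{"dp": [0,0,0.0025],"rot": [0,0,0]},{"dp": [0,0,0.0025],"rot": [0,0,0]}])

```text
t: 11.6
ee_pos: [0.5235, -0.274, 0.2154]
eef_rot: [[-0.97, 0.245, -0.0], [0.245, 0.97, -0.0], [0.0, -0.0, -1.0]]
wrist_force: [-0.1, -0.3, -3.4]
gripper_width: 0.0146
```

Emit:
play_rows(deltas=[{"dp": [0,0,0.00125],"rot": [0,0,0]},{"dp": [0,0,0.0025],"rot": [0,0,0]},{"dp": [0,0,0.0025],"rot": [0,0,0]}])

```text
t: 11.9
ee_pos: [0.5235, -0.274, 0.215]
eef_rot: [[-0.97, 0.245, 0.0], [0.245, 0.97, -0.0], [-0.0, -0.0, -1.0]]
wrist_force: [-3.0, 1.7, 5.3]
gripper_width: 0.0152
```

Contact: the wrist force changed from −3.4 to +5.3 N at the expected height. I'll release.

Emit:
play_rows(deltas=[{"dp": [0,0,0],"rot": [0,0,0]},{"dp": [0,0,0],"rot": [0,0,0]},{"dp": [0,0,0],"rot": [0,0,0]},{"dp": [0,0,0],"rot": [0,0,0]},{"dp": [0,0,0],"rot": [0,0,0]},{"dp": [0,0,0],"rot": [0,0,0]},{"dp": [0,0,0],"rot": [0,0,0]}], grip=60)

```text
t: 12.6
ee_pos: [0.5235, -0.274, 0.2144]
eef_rot: [[-0.97, 0.245, -0.0], [0.245, 0.97, 0.0], [0.0, 0.0, -1.0]]
wrist_force: [0.6, 1.0, 0.1]
gripper_width: 0.06
```

Emit:
play_rows(deltas=[{"dp": [0,0,-0.03],"rot": [0,0,0]},{"dp": [0,0,-0.07],"rot": [0,0,0]},{"dp": [0,0,-0.13],"rot": [0,0,0]},{"dp": [0,0,-0.2],"rot": [0,0,0]},{"dp": [0,0,-0.28],"rot": [0,0,0]},{"dp": [0,0,-0.36],"rot": [0,0,0]},{"dp": [0,0,-0.43],"rot": [0,0,0]},{"dp": [0,0,-0.48],"rot": [0,0,0]},{"dp": [0,0,-0.5],"rot": [0,0,0]},{"dp": [0,0.05,-0.5],"rot": [0,0,0]},{"dp": [0,0.12,-0.5],"rot": [0,0,0]},{"dp": [0,0.22,-0.5],"rot": [0,0,0]},{"dp": [0,0.33,-0.5],"rot": [0,0,0]},{"dp": [0,0.44,-0.5],"rot": [0,0,0]},{"dp": [0,0.55,-0.5],"rot": [0,0,0]},{"dp": [0,0.62,-0.5],"rot": [0,0,0]},{"dp": [0,0.65,-0.5],"rot": [0,0,0]},{"dp": [0,0.65,-0.5],"rot": [0,0,0]}])

```text
t: 14.4
ee_pos: [0.5872, -0.021, 0.4144]
eef_rot: [[-0.97, 0.243, -0.0], [0.243, 0.97, 0.0], [0.0, -0.0, -1.0]]
wrist_force: [-0.4, -0.2, -0.1]
gripper_width: 0.0599
```

```bash
python3 - <<'E'
from meas import *
for n in('top','scene'):
    d=cap(n);save(d,f'pics/{n}9.png');P=world(d)
    near=(np.hypot(P[...,0]-.5237,P[...,1]+.273)<.075)
    m=near&(P[...,2]>.02)&(P[...,2]<.05)&(d['color'].min(2)>140); z=P[m][:,2]
    print(n,m.sum(),np.percentile(z,[5,50,95]).round(4))
    k=near&(P[...,2]>.055); q=P[k]; print('bar',q.mean(0),np.percentile(q[:,2],95))
    c=cv2.findContours(m.astype(np.uint8),cv2.RETR_EXTERNAL,cv2.CHAIN_APPROX_NONE)[0]
    h=cv2.convexHull(np.concatenate([x for x in c if len(x)>8]))
    p=plane(d,h[:,0],.033)[:,:2]; print('boss circle',cv2.minEnclosingCircle((p*1000).astype(np.float32)))
E
```

```text
top 270 [0.0234 0.0332 0.0374]
bar [ 0.52306018 -0.27122766  0.07142921] 0.07672867086673854
boss circle ((523.6007080078125, -270.96038818359375), 50.567955017089844)
scene 174 [0.0294 0.0318 0.0337]
bar [ 0.52750113 -0.27997967  0.06793035] 0.07324006787713377
boss circle ((522.3759765625, -276.3175354003906), 45.06977844238281)
```

View pics/scene9.png

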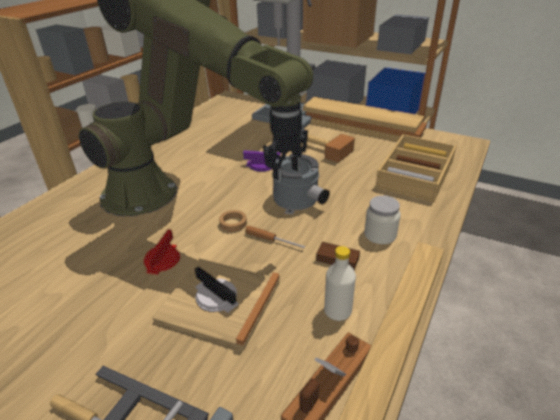

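View pics/top9.png

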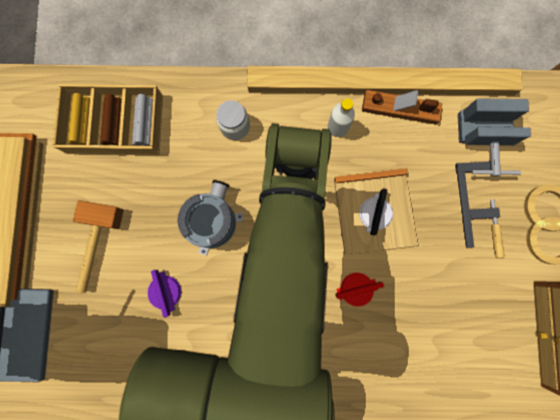

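The lid rests handle up on the middle of the board, at (377,213) in the top view. The canister at (207,220) is empty, the bystanders are where they were, and the robot is clear with zero wrist force. I'll hand it in.

```bash
python3 -c "
from station import r
print(r.sign_off())"
```

```text
the job is handed in; nothing more can be done
None
```

I opened the canister, set the lid down handle up on the middle of the board, let go of it and handed the job in. The clock read 14.4 s of the 64 s allowed at the last move.

- **Turning and lifting:** I gripped the lid's bar across its middle and turned it about 69° anticlockwise until it lined up with the slots. It came straight out, with only its own weight of about 3.5 N on the wrist.
- **Setting down:** It touched the board at the expected height with about 5 N. I then opened the fingers and moved the arm clear.
- **Last checks:** Both views put the lid's centre within about 3 mm of the board's middle. The boss top is at about 32–33 mm, where 33 mm was expected. In the pictures the other things look unmoved, except those the arm partly hides, and the wrist force was about zero.
- **Disagreements:**
    - The two views differ by about 5 mm in the lid's y position, because shadow and the handle hide part of it.
    - An early attempt to locate the bar's ends from both views came out poorly, 7 to 22 mm low. I used the depth readings instead, and the grasp confirmed them.
    - One move call was refused because I left out the "rot" field; nothing moved.

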